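Lay the bottles down in the tip-up case

ROBOT

A 7-joint arm with a two-finger parallel gripper is mounted at the origin on the work surface; the furniture and walls round the work are solid. World frame = base frame: x ahead of the robot, y to its left, z up, the work surface at z = 0. Lengths are in m, angles in rad, forces in N, time in s.
With the tool pointing down it reaches from about 0.4 to 0.75 m from the base axis. Payload 19.5 kg.
Tool frame: the origin (TCP) lies between the finger pads; the fingertips stand 8 mm ahead of it and the grasp point (between the pads) lies 11 mm behind it; z points along the fingers, y is the line along which they close (so a half turn about z gives the same grasp; the last joint's range is limited). The gripper opens to 85 mm and grips with 20 to 120 N. Pads are 22 mm wide; open, the fingers measure 114 mm over their backs; the gripper's body (76 mm by 85 mm) begins 54 mm behind the grasp point. The pads swing forward as they close: fully open they stand 13 mm farther back than shut.
Start: joints at [-1.391, 0.707, -0.028, 1.485, 0.022, 0.951, -0.075], TCP at [0.126, 0.561, 0.239] pointing down, gripper open.
Joint ranges: [-2.71, 2.71], [-0.32, 2.16], [-1.57, 1.52], [0, 2.45], [-1.46, 4.6], [0, 2.02], [-2.83, 2.83]. Speed limits (rad/s): [1.89, 1.89, 2.57, 2.57, 3.01, 3.01, 3.01].

INTERFACE

Orientations are given as a unit quaternion [w, x, y, z].
In Python, from plant import readout, viewer, ticket gives the robot as it stands. The module is installed in compiled form; this text tells all that it offers.
- The arm moves only by the tool play_rows, never from a script. Its argument "increments" is text: rows parted by semicolons, each of 7 numbers parted by spaces: the shift along the world's x, y, z in m, then the turn, a rotation vector about the world's x, y, z in rad, then the gripper's target within -1 to 1 (fully open at 1, half-way at 0, shut at -1). A call has 1 to 12 rows; each row is the pose to reach, as a shift and turn from the pose commanded when the call began; what a row does not reach only later rows make up. A row lasts 1/10 s, in which the tool goes at most 50 mm and 8.59 degrees, less where a joint would pass 70% of its speed; a pose out of reach is approached as far as the arm can. A call with a gripper value outside its range is refused whole. The fingers move at their own pace and stop on an object; "squeeze" is the grip in N (left out, the last holds). Time passes only in rows, so rows that repeat a pose let the fingers close. It gives the time, the measured TCP pose, the force, the opening and the grip force at its end, in the units of the state.
- readout.read_state(): the state, without advancing time (a new reading comes with each control period).
- viewer.read_camera(name): name is "scene" or "top" or "wrist"; returns the picture (400x640x3 uint8, red, green, blue); there is no depth.
- viewer.camera_model(name): a dict with "mtx" (3x3 intrinsics, pixels), "k1" (the pictures are not rectified: a ray, as slopes to the right and down, at radius r is drawn at 1 + k1 r^2 times it, then the intrinsics apply), "R" (3x3) and "t" (3): a world point X has camera coordinates R X + t. Camera axes: x right, y down, z forward; pixel columns grow to the right and rows downward; lengths in m; the calibration is good to about 2 mm. A picture is of the moment at which its call begins: read the wrist's pose just before it. camera_model takes no time and is no camera call; for the wrist camera it gives the pose at the moment of the call.
- ticket.hand_in(): hands the job in; it is judged then, once.
The state is a dict: "t": time; "joint_positions": joint angles; "joint_velocities": joint speeds; "joint_torque": joint torques, N m; "position": TCP position; "eef_rot": TCP orientation; "wrist_force": force on the tool from outside, world axes, zero at the start; "torque": the same for the moment, N m; "opening": finger opening in m; "finger_force": force on a finger pad.
Only numpy, scipy, OpenCV 4.12 (cv2) and the standard library are available. Lean on these libraries where they do the work, as an engineer would, in place of code of your own. Each camera call takes 0.05 s, during which the arm holds its last target. There are 200 camera calls.

TASK

Lay the standing golden bottles down in the tip-up case, so that their corks stay wet: lift the loose lid off by its knob and set it aside flat on the table, press the near grip of the side lever down until the case is fully tipped up, and stand every bottle, neck up, in a lane of its own with its base on the foot wall. Then press the far grip down until the case lies flat again with the bottles in it, and put the lid back on squarely. Let neither the case nor a bottle fall, and leave the other things on the table where they are.

Things in the scene. Friction and masses are not known exactly. Their poses are not given: they have to be found in the camera images.
- stand: Fixed dark steel trunnion stand of the tip-up case, 160 x 242 mm on the table, two cheeks 130 mm high. Origin on the table straight under the pivot axis, midway between the cheeks; x points to where the necks lie (roughly away from the robot), y along the pivot axis, z up. The pivot axis is 95 mm above the origin.
- case (a joint): Angle of the pale wooden bottle case on its pivot (rad): 0 = lying flat on its rest, 1.40 = fully tipped up on its stop (neck end up, lanes open towards the robot). Empty or loaded it rests by its own weight at either stop and tips over centre between them, slowed by a damper; a grip takes about 4 to 20 N.
- case_frame (a point): Frame of the case, turning with it; origin on the pivot axis, mid-width. x from foot to necks, z away from the case floor, y along the pivot; at angle 0 its axes are the stand's. Floor surface at z = 8 mm, foot wall's inner face at x = -35, side walls end at x = 85, rims at z = 72 mm; walls 8 mm thick, inner width 200 mm. Open on its z side and at the neck end.
- lane_foot (a point): Where the base centre of a bottle in the middle lane belongs: x = -35, y = 0, z = 35 mm of case_frame, same axes; a bottle in place has its axis along x. Three lanes 64 mm wide are centred at y = -68, 0 and +68 mm, parted by two dividers 4 mm thick that rise 28 mm from the floor. The tipped-up case leans back 10 deg, and so does a bottle stood in it.
- grip_near (a point): Middle of the near grip, a black rubber cylinder 18 mm thick, 62 mm long along y, on the side lever outside the right (-y) cheek; turns with the case 100 mm from the pivot, at y = -176 mm. 64 mm above the pivot, towards the robot, when the case lies flat; 64 mm below it when tipped up. Press it down along its arc to tip the case up.
- grip_far (a point): Middle of the far grip, the same cylinder at the other end of the straight lever, across the pivot from the near grip. It is 64 mm above the pivot, away from the robot, when the case is tipped up. Press it down along its arc to lay the case flat.
- lid: Loose pale wooden lid, board 130 (x) x 216 (y) x 8 mm, 0.3 kg; origin mid-underside of the board, z up. Dark turned knob in the middle, 26 mm across, 8 to 34 mm above the origin. Two cleats below, 6 mm deep, fit between the side walls with 4 mm play. On the case its origin is at x = 22, y = 0, z = 72 mm of case_frame, axes alike (or half a turn); on the table 6 mm up.
- spare_table (a point): Middle of a free patch of table between the lever and the wooden till, nearer the robot than the bottles, with room for the lid laid with its 216 mm along the world y axis; a point on the table top, the same in every start.
- bottle_a: Slim golden wine bottle (two or three of these are there; absent ones give None), 55 mm diameter, 224 mm tall, 0.62 kg; origin at the middle of its base, z along its axis to the neck. Body to 125 mm, then the neck, 29 mm thick, held best 150 to 180 mm above the base. Stands on the table at the start.
- bottle_b: Slim golden wine bottle (two or three of these are there; absent ones give None), 55 mm diameter, 224 mm tall, 0.62 kg; origin at the middle of its base, z along its axis to the neck. Body to 125 mm, then the neck, 29 mm thick, held best 150 to 180 mm above the base. Stands on the table at the start.
- bottle_c: Slim golden wine bottle (two or three of these are there; absent ones give None), 55 mm diameter, 224 mm tall, 0.62 kg; origin at the middle of its base, z along its axis to the neck. Body to 125 mm, then the neck, 29 mm thick, held best 150 to 180 mm above the base. Stands on the table at the start.
- matchbox: Red matchbox 36 x 54 x 14 mm lying on the table; leave it.
- coasters: Stack of dark felt coasters, 71 mm across, 13 mm high; leave it.

How it is judged:
On the way, in this order (a step that is already met when the one before it is completed fails the run):
1. the lid lies flat on the table, let go (height (world z) of lid below 0.025 m and angle between lid's own z axis and vertical below 0.1 rad and linear speed of lid below 0.03 m/s and contact force between the fingers and lid below 0.2 N), for 0.2 s.
2. the case is fully tipped up (value of joint case above 1.34 rad), for 0.2 s.
3. every bottle stands in a lane of the tipped-up case, base on the foot wall, let go (value of joint case above 1.3 rad and x of bottle_a in the frame of case_frame between -0.045 and -0.022 m and y of bottle_a in the frame of case_frame between -0.1 and 0.1 m and z of bottle_a in the frame of case_frame between 0.025 and 0.062 m and angle between the z axis of each of bottle_a, bottle_b, bottle_c and the x axis of case_frame, either way round below 0.22 rad and contact force between the fingers and bottle_a below 0.2 N and x of bottle_b in the frame of case_frame between -0.045 and -0.022 m and y of bottle_b in the frame of case_frame between -0.1 and 0.1 m and z of bottle_b in the frame of case_frame between 0.025 and 0.062 m and contact force between the fingers and bottle_b below 0.2 N and x of bottle_c in the frame of case_frame between -0.045 and -0.022 m and y of bottle_c in the frame of case_frame between -0.1 and 0.1 m and z of bottle_c in the frame of case_frame between 0.025 and 0.062 m and contact force between the fingers and bottle_c below 0.2 N), for 0.3 s.
4. the case lies flat with every bottle lying in its lane (value of joint case below 0.06 rad and x of bottle_a in the frame of case_frame between -0.045 and -0.022 m and y of bottle_a in the frame of case_frame between -0.1 and 0.1 m and z of bottle_a in the frame of case_frame between 0.025 and 0.05 m and angle between the z axis of each of bottle_a, bottle_b, bottle_c and the x axis of case_frame, either way round below 0.15 rad and contact force between the fingers and bottle_a below 0.2 N and x of bottle_b in the frame of case_frame between -0.045 and -0.022 m and y of bottle_b in the frame of case_frame between -0.1 and 0.1 m and z of bottle_b in the frame of case_frame between 0.025 and 0.05 m and contact force between the fingers and bottle_b below 0.2 N and x of bottle_c in the frame of case_frame between -0.045 and -0.022 m and y of bottle_c in the frame of case_frame between -0.1 and 0.1 m and z of bottle_c in the frame of case_frame between 0.025 and 0.05 m and contact force between the fingers and bottle_c below 0.2 N), for 0.3 s.
At the end, for the whole second after the job is handed in: The case lies flat (angle under 0.06) with every bottle lying in a lane, base within about 10 mm of the foot wall, and the lid sits down on the rims, square (5 deg) and centred within 13 mm lengthwise and 9 mm across; all at rest (all of step 4 and x of lid in the frame of case_frame between 0.009 and 0.035 m and y of lid in the frame of case_frame between -0.009 and 0.009 m and z of lid in the frame of case_frame between 0.067 and 0.077 m and angle between the x axis of lid and the x axis of case_frame, either way round below 0.08 rad and angle between the z axis of lid and the z axis of case_frame, either way round below 0.05 rad and linear speed of each of lid, bottle_a, bottle_b, bottle_c below 0.03 m/s); the robot touches nothing.
It fails at once if the case is let fall: it turns faster than 3 rad/s (velocity of joint case below -3 rad/s or velocity of joint case above 3 rad/s).
It fails at once if a bottle lies toppled on the table or has fallen off it ((angle between bottle_a's own z axis and vertical above 1 rad and height (world z) of bottle_a below 0.05 m) or (angle between bottle_b's own z axis and vertical above 1 rad and height (world z) of bottle_b below 0.05 m) or (angle between bottle_c's own z axis and vertical above 1 rad and height (world z) of bottle_c below 0.05 m)).
It fails at once if the matchbox or the coasters are moved by more than 30 mm (distance of any of matchbox, coasters from where it was at the start of the episode above 0.03 m).
Of bottle_a, bottle_b, bottle_c only 2 to 3 are there at a start; the rules pass over those that are not, and their reading is None.
At some moment in a run one of lid may be knocked a few centimetres aside while the robot is not near it.
It also fails if it takes over 192 s, if anything falls off the work surface, if the arm or the gripper's body presses on something with over 40 N, if the wrist force passes 120 N, or if a joint passes its speed limit or range.

## Working session

There is one attempt and no reset: what is moved stays moved. The work goes in short steps, Python scripts to look and compute and a tool call to move; the robot and the scene stay as the last step left them, time stands still between calls to the robot, and variables do not carry over. Pictures are saved under pics/ and viewed, at most 14 in all, crops included, and the job is handed in when it is done.

Besides the shell and the picture viewer there is one more tool, called after "Request:" as name(argument=value, ...) on one line, values as JSON. play_rows: Moves the arm, as the interface text tells. Its arguments: {"type":"object","properties":{"increments":{"type":"string"},"squeeze":{"type":"number"}},"required":["increments"]}

```bash
ls; mkdir -p pics
cat > h.py <<'E'
import numpy as np, cv2
from plant import readout, viewer, ticket
def grab(n,f=None):
    m=viewer.camera_model(n); im=viewer.read_camera(n)
    if f: cv2.imwrite('pics/'+f+'.png',cv2.cvtColor(im,cv2.COLOR_RGB2BGR))
    return im,m
def proj(m,X):
    c=np.atleast_2d(X)@np.array(m['R']).T+np.array(m['t']); s=c[:,:2]/c[:,2:]
    s=s*(1+m['k1']*(s**2).sum(1,keepdims=True)); K=np.array(m['mtx'])
    return s@K[:2,:2].T+K[:2,2]
def ray(m,uv):
    K=np.array(m['mtx']);d=(np.array(uv,float)-K[:2,2])@np.linalg.inv(K[:2,:2]).T
    s=d.copy()
    for _ in range(20): s=d/(1+m['k1']*(s@s))
    R=np.array(m['R']);o=-R.T@np.array(m['t']);v=R.T@np.array([*s,1]);return o,v/np.linalg.norm(v)
def onz(m,uv,z):
    o,v=ray(m,uv);return o+v*(z-o[2])/v[2]
E
python3 - <<'E'
from h import *
s=readout.read_state();print(s)
for n in('scene','top'):
    im,m=grab(n,n+'0');R=np.array(m['R']);print(n,-R.T@np.array(m['t']),R[2],m['mtx'],m['k1'])
E
```

```text
pics
{'t': 0.0, 'joint_positions': array([-1.39069579,  0.70710948, -0.02759671,  1.48499623,  0.02197907,
        0.95088609, -0.07549493]), 'joint_velocities': array([ 4.07492042e-04,  1.20890907e-03,  1.27621503e-03, -9.44976179e-04,
        5.45223085e-05,  8.85665059e-05, -5.25421343e-04]), 'joint_torque': array([-3.23766044e-04, -8.83230257e+01,  1.23453196e+00, -2.36164212e+01,
        1.69896218e-02,  6.64088715e-03,  8.44290355e-06]), 'position': array([0.1264418 , 0.56066685, 0.23882456]), 'eef_rot': array([-4.52127893e-05,  1.10684237e-01,  9.93855472e-01, -5.46783107e-04]), 'wrist_force': array([ 0.19137551,  0.00599322, -0.01704149]), 'torque': array([-0.01834253,  0.01605782,  0.00575502]), 'finger_force': 0.0, 'opening': 0.08535988777298778}
scene [ 0.14062476 -0.63817864  0.60988892] [ 0.46083214  0.64951447 -0.60478483] [[363.54607636   0.         315.74142956]
 [  0.         363.54607636 195.58599538]
 [  0.           0.           1.        ]] -0.06651810851881618
top [ 0.38633666 -0.07409164  1.03788069] [ 0.15535155  0.00963826 -0.98781223] [[440.64647964   0.         316.15544027]
 [  0.         440.64647964 197.28762711]
 [  0.           0.           1.        ]] 0.041964107521575714
```

View pics/scene0.png

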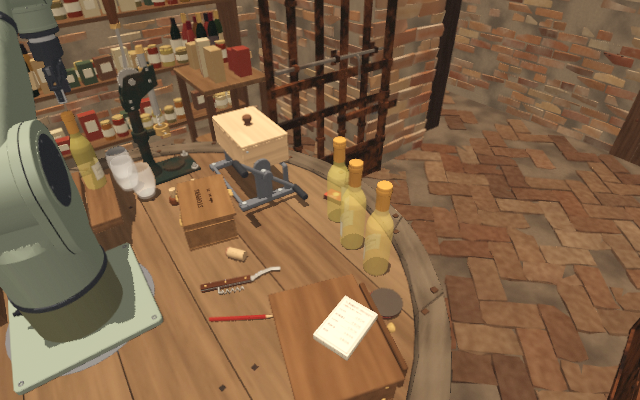

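View pics/top0.png

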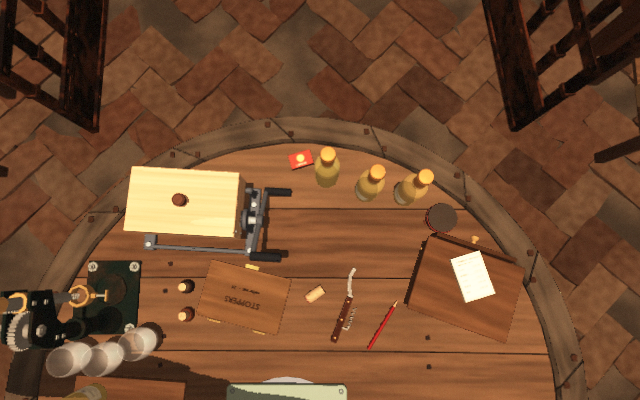

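Top view: lid spans px (125..240, 167..237) with its knob at (180,199). Bottle caps are at (328,153), (377,172) and (426,177), grips at about (278,192) and (265,256), and the free patch is around (347,235). The matchbox is at (300,160) and the coasters at (441,217).

```bash
cat > m0.py <<'E'
from h import *
import itertools
I={n:(cv2.imread(f'pics/{n}0.png'),viewer.camera_model(n)) for n in('scene','top')}
def blobs(n,lo,hi,box,amin):
    im,m=I[n];h=cv2.cvtColor(im,cv2.COLOR_BGR2HSV);k=cv2.inRange(h,np.array(lo),np.array(hi));z=np.zeros_like(k);x0,y0,x1,y1=box;z[y0:y1,x0:x1]=k[y0:y1,x0:x1]
    c,_=cv2.findContours(z,cv2.RETR_EXTERNAL,cv2.CHAIN_APPROX_NONE)
    return sorted([x for x in c if cv2.contourArea(x)>amin],key=cv2.contourArea)
def cen(c): M=cv2.moments(c);return np.array([M['m10'],M['m01']])/M['m00']
def tri(ua,ub):
    A=[];b=[]
    for n,u in(('scene',ua),('top',ub)):
        o,v=ray(I[n][1],u);P=np.eye(3)-np.outer(v,v);A.append(P);b.append(P@o)
    A=np.vstack(A);b=np.hstack(b);x=np.linalg.lstsq(A,b,rcond=None)[0];return x,np.abs(A@x-b).max()
for n,p in(('top',[(328,153),(181,180),(278,192)]),('scene',[(340,143),(250,130),(302,195)])):
    h=cv2.cvtColor(I[n][0],cv2.COLOR_BGR2HSV)
    for x,y in p: print(n,(x,y),h[y,x])
caps={n:blobs(n,(10,200,170),(20,255,255),b,40) for n,b in(('top',(305,130,445,215)),('scene',(320,125,410,205)))}
for n in caps: print(n,[(cen(c).round(1),cv2.contourArea(c)) for c in caps[n]])
kn={n:blobs(n,(0,60,20),(14,255,130),b,20)for n,b in(('top',(165,185,195,212)),('scene',(238,108,258,130)))}
for n in kn: print(n,[(cen(c).round(1),cv2.contourArea(c)) for c in kn[n]])
lid=blobs('top',(10,40,170),(30,170,255),(110,155,250,245),2000)[-1]
r=cv2.minAreaRect(lid);print(r,[onz(I['top'][1],q,.175).round(4) for q in cv2.boxPoints(r)],onz(I['top'][1],r[0],.175))
print('knob',tri(cen(kn['scene'][-1]),cen(kn['top'][-1])) if kn['scene'] and kn['top'] else 0)
for a,b in itertools.product(caps['scene'],caps['top']):
    x,e=tri(cen(a),cen(b)); 
    if e<.012: print('cap',x.round(4),e)
E
python3 m0.py
```

```text
top (328, 153) [ 20 161 254]
top (181, 180) [ 25  84 255]
top (278, 192) [22 58 48]
scene (340, 143) [ 17 174 198]
scene (250, 130) [ 19  91 255]
scene (302, 195) [20 24 65]
top []
scene []
top [(array([182.9, 200.4]), 41.0)]
scene [(array([247.2, 121.2]), 31.5)]
((185.90663146972656, 200.99417114257812), (122.44857788085938, 66.1209945678711), 3.5763344764709473) [array([0.4557, 0.3114, 0.175 ]), array([0.5876, 0.3129, 0.175 ]), array([0.5731, 0.0688, 0.175 ]), array([0.4414, 0.0731, 0.175 ])] [0.51363949 0.1919094  0.175     ]
knob (array([0.5125413 , 0.19470487, 0.18580447]), np.float64(0.0006422318444719854))
```

Run:
```python
import cv2
a=cv2.imread('pics/top0.png')[130:310,110:450]
cv2.imwrite('pics/crop0.png',cv2.resize(a,None,fx=2.3,fy=2.3,interpolation=cv2.INTER_CUBIC))
```

```text
(no output)
```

View pics/crop0.png

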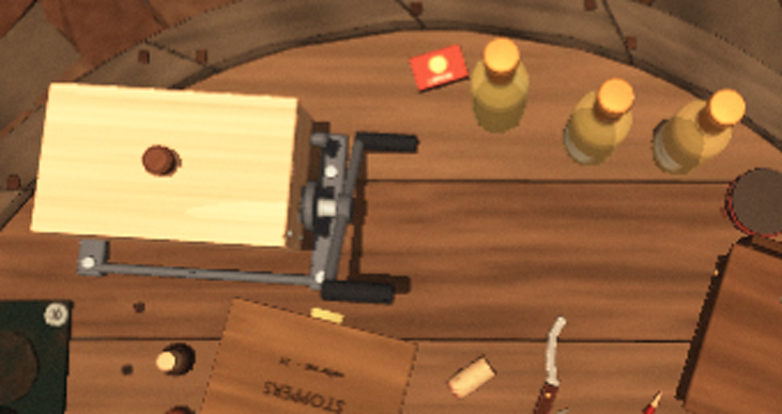

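Crop: lid corners at (50,84), (298,98), (285,247), (32,230), knob at (160,160). Cap centres are at (502,57), (615,98), (725,108). The near grip runs from (325,291) to (393,293), the far grip from (357,142) to (417,144).

```bash
cat > m1.py <<'E'
exec(open('m0.py').read().split('for n,p in')[0])
T=I['top'][1]
c=lambda p:np.array(p)/2.3+[110,130]
L=[onz(T,c(p),.175) for p in((50,84),(298,98),(285,247),(32,230))]
for p in L: print('lid',p[:2].round(4))
print('ctr',np.mean(L,0).round(4),'lens',[np.linalg.norm(L[i]-L[i-1]).round(4) for i in range(4)])
y=[L[0]-L[1],L[3]-L[2]];x=[L[0]-L[3],L[1]-L[2]]
print('yaw',[np.arctan2(-v[0],v[1]).round(4) for v in y],[np.arctan2(v[1],v[0]).round(4) for v in x])
print('knobtop',onz(T,c((158,159)),.201).round(4))
for p in((502,55),(615,97),(725,107)): print('cap',onz(T,c(p),.224).round(4))
print('near',[onz(T,c(p),.168).round(4) for p in((325,291),(393,293))])
print('far',[onz(T,c(p),.04).round(4) for p in((357,142),(417,144))])
for k,p in dict(match=(440,68),coast=(757,202),cork=(471,376),cork_top=(560,320),till1=(740,245),till2=(683,400),stop1=(416,345),stop2=(235,300)).items(): print(k,onz(T,c(p),.0).round(3))
for n,b in(('top',(305,130,445,215)),('scene',(320,125,410,225))):
    cs=blobs(n,(14,140,185),(21,255,255),b,30); print(n,[(cen(q).round(1),cv2.contourArea(q)) for q in cs])
E
python3 m1.py
```

```text
lid [0.5828 0.3029]
lid [0.5714 0.0878]
lid [0.4421 0.0946]
lid [0.456  0.3092]
ctr [0.5131 0.1986 0.175 ] lens [np.float64(0.127), np.float64(0.2154), np.float64(0.1295), np.float64(0.215)]
yaw [np.float64(-0.053), np.float64(-0.0647)] [np.float64(-0.049), np.float64(-0.0528)]
knobtop [0.5134 0.1979 0.201 ]
cap [ 0.5978 -0.0887  0.224 ]
cap [ 0.5626 -0.1812  0.224 ]
cap [ 0.5545 -0.2704  0.224 ]
near [array([0.4053, 0.0607, 0.168 ]), array([0.4039, 0.0028, 0.168 ])]
far [array([0.5557, 0.0528, 0.04  ]), array([ 0.5539, -0.0072,  0.04  ])]
match [ 0.642 -0.028  0.   ]
coast [ 0.502 -0.354  0.   ]
cork [ 0.326 -0.062  0.   ]
cork_top [ 0.381 -0.151  0.   ]
till1 [ 0.458 -0.335  0.   ]
till2 [ 0.304 -0.273  0.   ]
stop1 [ 0.356 -0.006  0.   ]
stop2 [0.4   0.177 0.   ]
top [(array([377.5, 171.1]), 151.0), (array([425.8, 176.1]), 159.5), (array([372.4, 183.5]), 168.0), (array([415.2, 187.4]), 193.0), (array([327.1, 160.3]), 316.5)]
scene [(array([339.2, 139.6]), 63.0), (array([355.7, 162.4]), 76.5), (array([384.4, 185.1]), 111.0), (array([334.2, 192.8]), 122.5)]
```

Run:
```python
exec(open('m0.py').read().split('for n,p in')[0])
for a,b in(((133,80),(22,318)),((150,72),(22,318)),((120,50),(10,318)),((162,125),(93,294))): print(tri(a,b))
for z in(0,.2,.3,.4): print(z,onz(I['top'][1],(20,320),z).round(3))
print(proj(I['top'][1],[.126,.561,.239]),proj(I['scene'][1],[.126,.561,.239]))
for p in((85,262),(140,262),(140,335)): print(onz(I['top'][1],p,0).round(3))
```

```text
(array([0.29985546, 0.41090559, 0.29073194]), np.float64(0.0038146125043499457))
(array([0.32280485, 0.38589346, 0.31567121]), np.float64(0.01576334790797307))
(array([0.29754117, 0.37632308, 0.37619895]), np.float64(0.015405206007115563))
(array([0.33086393, 0.36293949, 0.16675766]), np.float64(0.0028520613854909893))
0 [0.267 0.601 0.   ]
0.2 [0.29  0.471 0.2  ]
0.3 [0.302 0.406 0.3  ]
0.4 [0.313 0.341 0.4  ]
[[-65.79843328 427.28692853]] [[66.13105289 98.93966644]]
[0.396 0.47  0.   ]
[0.396 0.344 0.   ]
[0.233 0.332 0.   ]
```

Request:
play_rows(increments="0 0 0.08 0 0 0 1;0 0 0.16 0 0 0 1;0 0 0.24 0 0 0 1;0 0 0.32 0 0 0 1;0 0 0.32 0 0 0 1;0 0 0.32 0 0 0 1;0 0 0.32 0 0 0 1;0 0 0.32 0 0 0 1;0 0 0.32 0 0 0 1", squeeze=40)

```text
t: 1.0
position: [0.1261, 0.5597, 0.5572]
eef_rot: [0.0, 0.111, 0.994, 0.001]
wrist_force: [-0.2, -1.2, -0.4]
opening: 0.0854
finger_force: 0.0
```

Request:
play_rows(increments="0.03 -0.03 0 0 0 0 1;0.06 -0.06 0 0 0 0.05 1;0.1 -0.09 0 0 0 0.1 1;0.13 -0.12 0 0 0 0.17 1;0.16 -0.15 0 0 0 0.17 1;0.2 -0.19 0 0 0 0.17 1;0.24 -0.22 0 0 0 0.17 1;0.27 -0.25 0 0 0 0.17 1;0.31 -0.29 0 0 0 0.17 1;0.35 -0.33 0 0 0 0.17 1;0.387 -0.362 0 0 0 0.17 1;0.387 -0.362 0 0 0 0.17 1")

```text
t: 2.2
position: [0.5155, 0.1933, 0.5555]
eef_rot: [-0.002, 0.029, 1.0, -0.001]
wrist_force: [-0.4, 1.1, -0.6]
opening: 0.0853
finger_force: 0.0
```

Request:
play_rows(increments="0 0.002 -0.05 0 0 0 1;0 0.003 -0.1 0 0 0 1;0 0.003 -0.15 0 0 0 1;0 0.003 -0.2 0 0 0 1;0 0.003 -0.25 0 0 0 1;0 0.003 -0.27 0 0 0 1;0 0.003 -0.27 0 0 0 1")

```text
t: 2.9
position: [0.5106, 0.1997, 0.2832]
eef_rot: [-0.004, 0.026, 1.0, -0.001]
wrist_force: [-0.8, 0.1, 1.2]
opening: 0.0853
finger_force: 0.0
```

Run:
```python
from h import *
s=readout.read_state();print(s['position'],s['eef_rot'])
im,m=grab('wrist','w1');print(proj(m,[.5133,.198,.201]))
R=np.array(m['R']);print(-R.T@np.array(m['t']),R[2])
```

```text
[0.51064478 0.19971502 0.28317732] [-4.12782869e-03  2.56879952e-02  9.99661116e-01 -8.60711429e-04]
[[320.75626822 212.01066408]]
[0.43176832 0.20377012 0.41854988] [ 0.29801465 -0.0174958  -0.95440095]
```

View pics/w1.png

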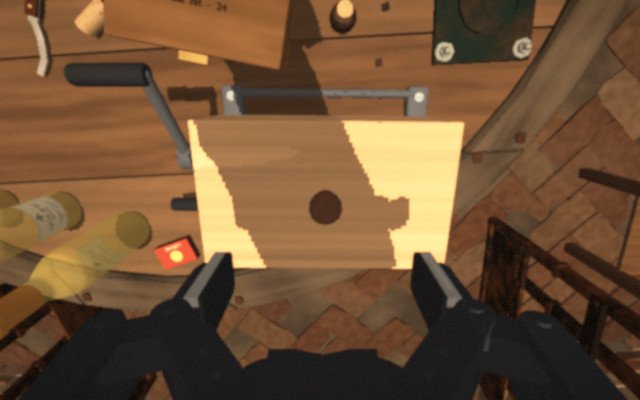

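Wrist view: the knob is centred at about (325,207), within 3 mm of the prediction at (321,212), and the lid is square in the view. Going down.

Request:
play_rows(increments="0 0 -0.03 0 0 0 1;0 0 -0.06 0 0 0 1;0 0 -0.07 0 0 0 1;0 0 -0.07 0 0 0 1;0 0 -0.07 0 0 0 1")

```text
t: 3.45
position: [0.5138, 0.2007, 0.2191]
eef_rot: [0.001, 0.026, 1.0, 0.001]
wrist_force: [0.3, 0.5, 0.0]
opening: 0.0857
finger_force: 0.0
```

Request:
play_rows(increments="-0.002 -0.001 -0.02 0 0 0 1;-0.002 -0.001 -0.032 0 0 0 1;-0.002 -0.001 -0.032 0 0 0 0.3;-0.002 -0.001 -0.032 0 0 0 -0.2;-0.002 -0.001 -0.032 0 0 0 -1;-0.002 -0.001 -0.032 0 0 0 -1;-0.002 -0.001 -0.032 0 0 0 -1;-0.002 -0.001 -0.032 0 0 0 -1;-0.002 -0.001 -0.032 0 0 0 -1")

```text
t: 4.35
position: [0.5115, 0.1997, 0.1862]
eef_rot: [0.001, 0.026, 1.0, 0.001]
wrist_force: [-1.6, -0.1, 10.0]
opening: 0.0234
finger_force: 38.7
```

Request:
play_rows(increments="0 0 0.015 0 0 0 -1;0 0 0.04 0 0 0 -1;0 0 0.08 0 0 0 -1;-0.005 -0.02 0.09 0 0 0 -1;-0.01 -0.06 0.09 0 0 0 -1;-0.02 -0.1 0.09 0 0 0.02 -1;-0.03 -0.14 0.09 0 0 0.03 -1;-0.04 -0.18 0.09 0 0 0.05 -1;-0.05 -0.22 0.09 0 0 0.05 -1;-0.055 -0.26 0.09 0 0 0.05 -1;-0.057 -0.3 0.09 0 0 0.05 -1;-0.057 -0.34 0.09 0 0 0.05 -1")

```text
t: 5.55
position: [0.453, -0.1425, 0.2753]
eef_rot: [-0.0, 0.001, 1.0, 0.001]
wrist_force: [1.7, 0.6, -2.6]
opening: 0.0237
finger_force: 40.0
```

Request:
play_rows(increments="0 0 0 0 0 0 -1;0 0 0 0 0 0 -1")

```text
t: 5.75
position: [0.4535, -0.1414, 0.2751]
eef_rot: [-0.0, 0.002, 1.0, 0.001]
wrist_force: [-0.1, 1.1, -3.4]
opening: 0.0231
finger_force: 40.2
```

Request:
play_rows(increments="0 0 -0.05 0 0 0 -1;0 0 -0.1 0 0 0 -1;0 0 -0.15 0 0 0 -1;0 0 -0.2 0 0 0 -1;0 0 -0.225 0 0 0 -1;0 0 -0.238 0 0 0 -1;0 0 -0.244 0 0 0 -1;0 0 -0.248 0 0 0 -1;0 0 -0.25 0 0 0 -1;0 0 -0.25 0 0 0 -1")

```text
t: 6.75
position: [0.4546, -0.1405, 0.026]
eef_rot: [0.001, 0.001, 1.0, 0.001]
wrist_force: [0.2, 0.6, -2.3]
opening: 0.0238
finger_force: 40.1
```

Request:
play_rows(increments="0 0 -0.002 0 0 0 -1;0 0 -0.002 0 0 0 -1;0 0 -0.002 0 0 0 0.3;0 0 -0.002 0 0 0 0.3;0 0 -0.002 0 0 0 1;0 0 0.02 0 0 0 1;0 0 0.06 0 0 0 1;0 0 0.11 0 0 0 1;0 0 0.16 0 0 0 1;0 0 0.21 0 0 0 1;0 0 0.21 0 0 0 1")

```text
t: 7.85
position: [0.4556, -0.141, 0.2405]
eef_rot: [0.004, 0.001, 1.0, 0.0]
wrist_force: [1.1, -0.0, -0.5]
opening: 0.0856
finger_force: 0.0
```

Request:
play_rows(increments="-0.01 0.04 0 0 0 0 -1;-0.02 0.08 0 0 0 0 -1;-0.04 0.12 0 0 0 0 -1;-0.05 0.16 0 0 0 0 -1;-0.05 0.16 -0.02 0 0 0 -1;-0.05 0.16 -0.055 0 0 0 -1;-0.05 0.16 -0.055 0 0 0 -1")

```text
t: 8.55
position: [0.4029, 0.0196, 0.178]
eef_rot: [-0.002, 0.001, 1.0, 0.001]
wrist_force: [-0.3, -0.7, 0.1]
opening: -0.0004
finger_force: 0.0
```

Run:
```python
from h import *
print(readout.read_state()['position'])
for n in('top','scene'): grab(n,n+'1')
a=cv2.imread('pics/top1.png')[120:330,110:460];b=cv2.imread('pics/scene1.png')[90:300,180:420]
a=cv2.resize(a,(560,336));b=cv2.resize(b,(240,210));c=np.zeros((546,560,3),np.uint8);c[:336]=a;c[336:,:240]=b;cv2.imwrite('pics/c1.png',c)
```

```text
[0.40291199 0.01961953 0.17804862]
```

View pics/c1.png

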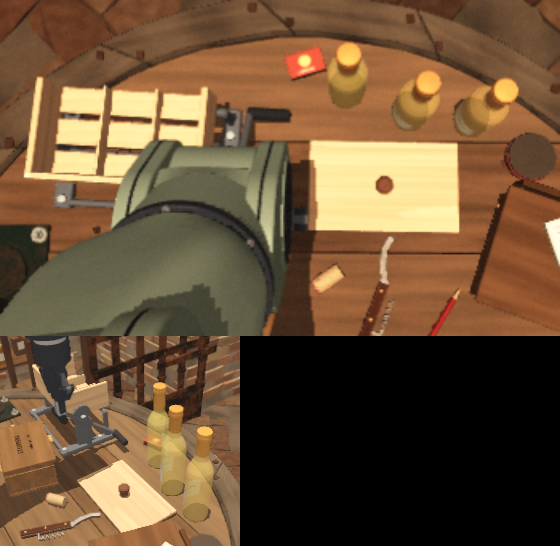

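The lid lies flat on the patch and the case is open. The closed fingertips are just above the near grip. Pressing.

Request:
play_rows(increments="0 0 -0.004 0 0 0 -1;-0.002 0 -0.009 0 0 0 -1;-0.005 0 -0.014 0 0 0 -1;-0.008 0 -0.019 0 0 0 -1;-0.01 0 -0.024 0 0 0 -1;-0.012 0 -0.03 0 0 0 -1;-0.014 0 -0.035 0 0 0 -1;-0.016 0 -0.04 0 0 0 -1")

```text
t: 9.45
position: [0.3878, 0.0195, 0.1407]
eef_rot: [0.0, 0.001, 1.0, 0.001]
wrist_force: [-2.8, 1.9, 5.2]
opening: 0.0
finger_force: 2.3
```

Request:
play_rows(increments="-0.002 0 -0.005 0 0 0 -1;-0.003 0 -0.01 0 0 0 -1;-0.004 0 -0.016 0 0 0 -1;-0.004 0 -0.022 0 0 0 -1;-0.004 0 -0.028 0 0 0 -1;-0.004 0 -0.034 0 0 0 -1;-0.003 0 -0.04 0 0 0 -1;-0.002 0 -0.046 0 0 0 -1;0 0 -0.052 0 0 0 -1;0.002 0 -0.058 0 0 0 -1;0.004 0 -0.064 0 0 0 -1")

```text
t: 10.55
position: [0.3925, 0.0195, 0.0758]
eef_rot: [0.0, 0.001, 1.0, 0.001]
wrist_force: [-1.5, -0.9, 2.8]
opening: 0.0001
finger_force: 1.1
```

Request:
play_rows(increments="0.003 0 -0.006 0 0 0 -1;0.005 0 -0.012 0 0 0 -1;0.008 0 -0.018 0 0 0 -1;0.01 0 -0.023 0 0 0 -1;0.012 0 -0.028 0 0 0 -1;0.012 0 -0.031 0 0 0 -1;0.012 0 -0.031 0 0 0 -1;0.012 0 -0.031 0 0 0 -1")

```text
t: 11.35
position: [0.4063, 0.0196, 0.0472]
eef_rot: [-0.001, 0.001, 1.0, 0.001]
wrist_force: [0.4, -1.5, 13.0]
opening: 0.0001
finger_force: 6.1
```

Request:
play_rows(increments="0 0 0.05 0 0 0 -1;0 0 0.1 0 0 0 -1;0 0 0.15 0 0 0 -1;0 0 0.2 0 0 0 -1;0 0 0.25 0 0 0 -1;0 0 0.28 0 0 0 -1;0.03 -0.03 0.28 0 0 0 0;0.07 -0.05 0.28 0 0 0 1;0.11 -0.07 0.28 0 0 0 1;0.15 -0.09 0.28 0 0 0 1;0.19 -0.108 0.28 0 0 0 1;0.19 -0.108 0.28 0 0 0 1")

```text
t: 12.55
position: [0.599, -0.0904, 0.325]
eef_rot: [-0.002, 0.001, 1.0, 0.001]
wrist_force: [-0.6, 0.7, -0.9]
opening: 0.0848
finger_force: 0.0
```

```bash
cat > look.py <<'E'
from h import *
import sys
k=sys.argv[1]
print(readout.read_state()['position'])
for n in('top','scene'): grab(n,n+k)
a=cv2.imread(f'pics/top{k}.png')[110:320,100:460];b=cv2.imread(f'pics/scene{k}.png')[70:280,150:420]
a=cv2.resize(a,(720,420));c=np.zeros((600,720,3),np.uint8);b=cv2.resize(b,None,fx=.857,fy=.857);c[:420]=a;c[420:420+b.shape[0],:b.shape[1]]=b[:180];cv2.imwrite(f'pics/c{k}.png',c)
E
python3 look.py 2
```

```text
[ 0.59902785 -0.09041876  0.32503784]
```

View pics/c2.png

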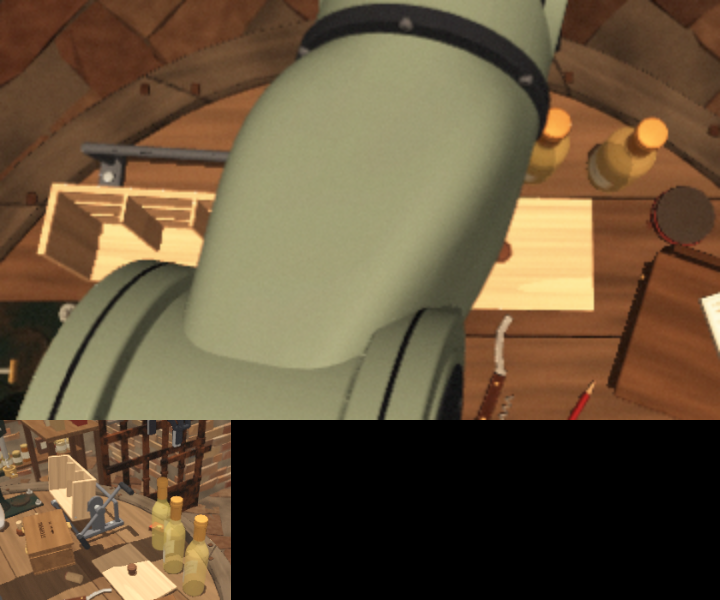

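The case is tipped up with its lanes open towards the robot. Bottle 1 is under the gripper. Grasping it.

Request:
play_rows(increments="-0.001 0.002 -0.04 0 0 0 1;-0.001 0.002 -0.08 0 0 0 1;-0.001 0.002 -0.12 0 0 0 1;-0.001 0.002 -0.15 0 0 0 1;-0.001 0.002 -0.159 0 0 0 1;-0.001 0.002 -0.159 0 0 0 0;-0.001 0.002 -0.159 0 0 0 -1;-0.001 0.002 -0.159 0 0 0 -1;-0.001 0.002 -0.159 0 0 0 -1;-0.001 0.002 -0.159 0 0 0 -1;-0.001 0.002 -0.159 0 0 0 -1", squeeze=50)

```text
t: 13.75
position: [0.5957, -0.0866, 0.1693]
eef_rot: [-0.001, 0.001, 1.0, 0.001]
wrist_force: [-0.6, -0.6, 10.2]
opening: 0.0276
finger_force: 48.6
```

Run:
```python
from h import *
import cv2
a=cv2.imread('pics/scene2.png')[80:230,195:345]
cv2.imwrite('pics/s2.png',cv2.resize(a,None,fx=4,fy=4,interpolation=cv2.INTER_CUBIC))
m=viewer.camera_model('scene');mt=viewer.camera_model('top')
p=np.array([.4913,.1992,.095]);c,s=np.cos(-.053),np.sin(-.053);Rz=np.array([[c,-s,0],[s,c,0],[0,0,1]])
a=1.4;Ry=np.array([[np.cos(a),0,-np.sin(a)],[0,1,0],[np.sin(a),0,np.cos(a)]])
f=lambda X:p+Rz@Ry@np.array(X)
for n,X in dict(wallR_top=(.085,-.108,.072),wallL_top=(.085,.108,.072),wallRback=(.085,-.108,0),d1=(.085,-.034,.036),d2=(.085,.034,.036)).items():
    w=f(X);print(n,w.round(3),'crop',((proj(m,w)[0]-[195,80])*4).round(),'top c2',((proj(mt,w)[0]-[100,110])*2).round())
```

```text
wallR_top [0.429 0.094 0.191] crop [162. 253.] top c2 [264. 267.]
wallL_top [0.441 0.31  0.191] crop [ 41. 130.] top c2 [ 38. 255.]
wallRback [0.5   0.091 0.179] crop [271. 238.] top c2 [273. 196.]
d1 [0.468 0.166 0.185] crop [169. 200.] top c2 [193. 227.]
d2 [0.472 0.234 0.185] crop [130. 162.] top c2 [123. 223.]
```

View pics/s2.png

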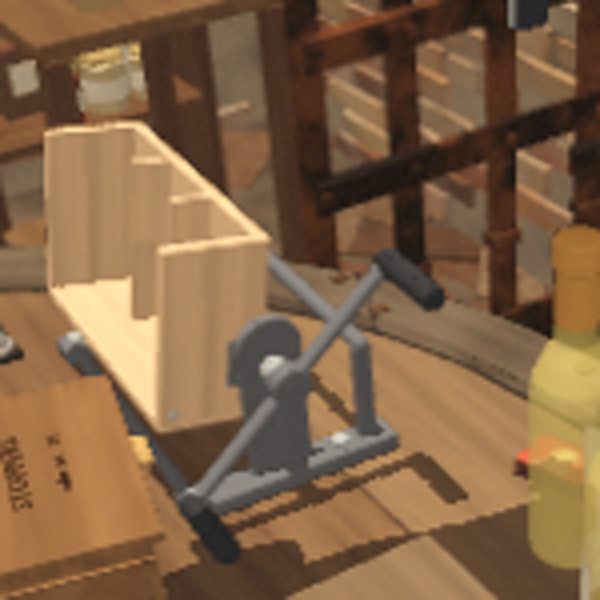

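```bash
cat >> h.py <<'E'
from scipy.spatial.transform import Rotation as Ro
p0=np.array([.4913,.1992,.095]);RZ=Ro.from_euler('z',-.053).as_matrix()
def case(X,a=1.4):
    return p0+RZ@np.array([[np.cos(a),0,-np.sin(a)],[0,1,0],[np.sin(a),0,np.cos(a)]])@np.array(X)
def plan(y,h,dx=0):
    "TCP waypoints for a bottle gripped h above base"
    s=readout.read_state();P=s['position'];q=s['eef_rot'];R=Ro.from_quat([q[1],q[2],q[3],q[0]])
    ax=case((1,0,0))-p0
    print('P',P.round(4),'axis',(-R.as_matrix()[:,2]).round(3),'yaxis',R.as_matrix()[:,1].round(3))
    want=Ro.from_matrix(RZ)*Ro.from_euler('y',np.pi/2-1.4)
    Rt=want*Ro.from_matrix(np.diag([-1,1,-1.])); print('rotvec',(Rt*R.inv()).as_rotvec().round(4))
    for b in((.10,y,.048),(-.02,y,.046),(-.020,y,.039),(-.034,y,.038)):
        w=case(b)+h*ax;print(b,'tcp',w.round(4),'delta',(w-P).round(4))
E
python3 -c "
from h import *
plan(.068,.1693)"
```

```text
P [ 0.5957 -0.0866  0.1693] axis [ 0.001 -0.002  1.   ] yaxis [0.002 1.    0.002]
rotvec [ 0.0031  0.1696 -0.0508]
(0.1, 0.068, 0.048) tcp [0.4934 0.2672 0.3685] delta [-0.1023  0.3538  0.1993]
(-0.02, 0.068, 0.046) tcp [0.475  0.2682 0.2499] delta [-0.1207  0.3548  0.0807]
(-0.02, 0.068, 0.039) tcp [0.4819 0.2678 0.2488] delta [-0.1138  0.3544  0.0795]
(-0.034, 0.068, 0.038) tcp [0.4805 0.2679 0.2348] delta [-0.1152  0.3545  0.0655]
```

Request:
play_rows(increments="0 0 0.02 0 0 0 -1;0 0 0.06 0 0 0 -1;0 0 0.1 0 0 0 -1;0 0 0.14 0 0 0 -1;0 0 0.18 0 0 0 -1;-0.005 0.02 0.21 0 0 0 -1;-0.02 0.06 0.21 0 0.03 -0.01 -1;-0.03 0.1 0.21 0 0.05 -0.02 -1;-0.04 0.14 0.21 0 0.07 -0.02 -1;-0.05 0.18 0.21 0 0.09 -0.03 -1;-0.065 0.22 0.21 0 0.11 -0.03 -1;-0.08 0.26 0.21 0 0.13 -0.04 -1")

```text
t: 14.95
position: [0.5142, 0.175, 0.3781]
eef_rot: [-0.067, 0.021, 0.998, 0.001]
wrist_force: [0.3, 0.8, -6.4]
opening: 0.0268
finger_force: 51.1
```

Request:
play_rows(increments="-0.01 0.03 0 0 0.02 -0.005 -1;-0.015 0.06 0 0 0.03 -0.01 -1;-0.02 0.08 0 0.003 0.04 -0.011 -1;-0.022 0.094 0 0.003 0.04 -0.011 -1;-0.022 0.094 0 0.003 0.04 -0.011 -1;-0.022 0.094 0 0.003 0.04 -0.011 -1")

```text
t: 15.55
position: [0.4934, 0.2669, 0.3779]
eef_rot: [-0.086, 0.027, 0.996, 0.002]
wrist_force: [0.6, -0.7, -5.9]
opening: 0.0269
finger_force: 51.1
```

```bash
python3 -c "
from h import *
plan(.068,.1693)
s=readout.read_state();print(s['wrist_force'],s['torque'],s['opening'])"; python3 look.py 3
```

```text
P [0.4934 0.2669 0.3779] axis [ 0.172 -0.009  0.985] yaxis [ 0.053  0.999 -0.001]
rotvec [ 0.0005 -0.0022  0.0004]
(0.1, 0.068, 0.048) tcp [0.4934 0.2672 0.3685] delta [ 0.      0.0002 -0.0094]
(-0.02, 0.068, 0.046) tcp [0.475  0.2682 0.2499] delta [-0.0184  0.0012 -0.128 ]
(-0.02, 0.068, 0.039) tcp [0.4819 0.2678 0.2488] delta [-0.0115  0.0009 -0.1292]
(-0.034, 0.068, 0.038) tcp [0.4805 0.2679 0.2348] delta [-0.0129  0.0009 -0.1432]
[ 0.57387103 -0.69967587 -5.882132  ] [-0.10641742 -0.53390115  0.00523792] 0.0269223307800683
[0.49337275 0.26694125 0.37794458]
```

View pics/c3.png

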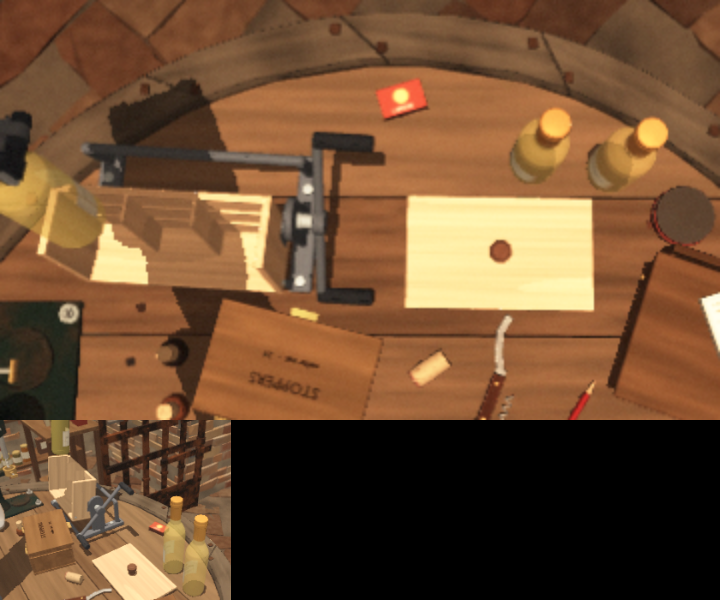

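```bash
python3 -c "
from h import *
m=viewer.camera_model('top')
for z in(.048,.0755,.0205):
  w=case((.1095,.068,z));print(((proj(m,w)[0]-[100,110])*2).round())
c=case((.1095,.068,.048))+.1693*(case((1,0,0))-p0)
for z in (0,.0275,-.0275): print('upright',((proj(m,c+[z,0,-.1693])[0]-[100,110])*2).round())
"
```

```text
[ 75. 226.]
[ 70. 255.]
[ 81. 198.]
upright [ 80. 196.]
upright [ 82. 167.]
upright [ 78. 225.]
```

Request:
play_rows(increments="-0.004 0 -0.03 0 0 0 -1;-0.009 0 -0.06 0 0 0 -1;-0.013 0.001 -0.09 0 0 0 -1;-0.017 0.001 -0.115 0 0 0 -1;-0.018 0.001 -0.128 0 0 0 -1;-0.018 0.001 -0.128 0 0 0 -1")

```text
t: 16.25
position: [0.4749, 0.2678, 0.2489]
eef_rot: [-0.087, 0.027, 0.996, 0.002]
wrist_force: [-0.4, -1.1, -6.0]
opening: 0.0269
finger_force: 50.9
```

No contact. Move to the floor side and lower onto the foot wall.

Request:
play_rows(increments="0.004 0 -0.001 0 0 0 -1;0.007 0 -0.002 0 0 0 -1;0.007 0 -0.006 0 0 0 -1;0.006 0 -0.01 0 0 0 -1;0.006 0 -0.013 0 0 0 -1;0.006 0 -0.015 0 0 0 -1;0.006 0 -0.015 0 0 0 -1")

```text
t: 16.95
position: [0.481, 0.2686, 0.2347]
eef_rot: [-0.087, 0.026, 0.996, 0.002]
wrist_force: [-0.9, 0.2, -7.5]
opening: 0.027
finger_force: 51.0
```

Request:
play_rows(increments="0 0 -0.0015 0 0 0 -1;0 0 -0.003 0 0 0 -1;0 0 -0.003 0 0 0 -1")

```text
t: 17.25
position: [0.4815, 0.2687, 0.2338]
eef_rot: [-0.086, 0.026, 0.996, 0.003]
wrist_force: [-5.4, -3.3, 24.2]
opening: 0.0269
finger_force: 54.2
```

Request:
play_rows(increments="0 0 0.002 0 0 0 -1;0 0 0.002 0 0 0 0.05;0 0 0.002 0 0 0 0.05;0 0 0.002 0 0 0 0.05;0 0 0.002 0 0 0 0.05")

```text
t: 17.75
position: [0.4813, 0.2686, 0.2339]
eef_rot: [-0.086, 0.026, 0.996, 0.002]
wrist_force: [0.2, 0.4, 0.4]
opening: 0.0446
finger_force: 0.0
```

Request:
play_rows(increments="0.005 0 0.03 0 0 0 0.05;0.011 -0.001 0.06 0 0 0 0.05;0.017 -0.001 0.1 0 0 0 0.05;0.024 -0.001 0.14 0 0 0 0.05;0.03 -0.03 0.16 0 0 0 1;0.04 -0.07 0.16 0 -0.05 0.02 1;0.05 -0.11 0.16 0 -0.08 0.03 1;0.06 -0.15 0.16 0 -0.11 0.03 1;0.065 -0.19 0.16 0 -0.14 0.04 1;0.07 -0.23 0.16 0 -0.17 0.05 1;0.075 -0.27 0.16 0 -0.17 0.05 1;0.08 -0.31 0.16 0 -0.17 0.05 1")

```text
t: 18.95
position: [0.5611, -0.043, 0.3943]
eef_rot: [-0.001, 0.001, 1.0, 0.002]
wrist_force: [0.9, -0.3, 0.5]
opening: 0.0856
finger_force: 0.0
```

```bash
python3 look.py 4; python3 -c "
from h import *
plan(0,.1693)"
```

```text
[ 0.56107208 -0.04299641  0.39426442]
P [ 0.561  -0.0469  0.3939] axis [ 0.004 -0.002  1.   ] yaxis [0.009 1.    0.002]
rotvec [ 0.0029  0.1673 -0.0437]
(0.1, 0, 0.048) tcp [0.4898 0.1993 0.3685] delta [-0.0713  0.2462 -0.0254]
(-0.02, 0, 0.046) tcp [0.4714 0.2003 0.2499] delta [-0.0897  0.2471 -0.144 ]
(-0.02, 0, 0.039) tcp [0.4783 0.1999 0.2488] delta [-0.0828  0.2468 -0.1452]
(-0.034, 0, 0.038) tcp [0.4769 0.2    0.2348] delta [-0.0842  0.2468 -0.1591]
```

View pics/c4.png

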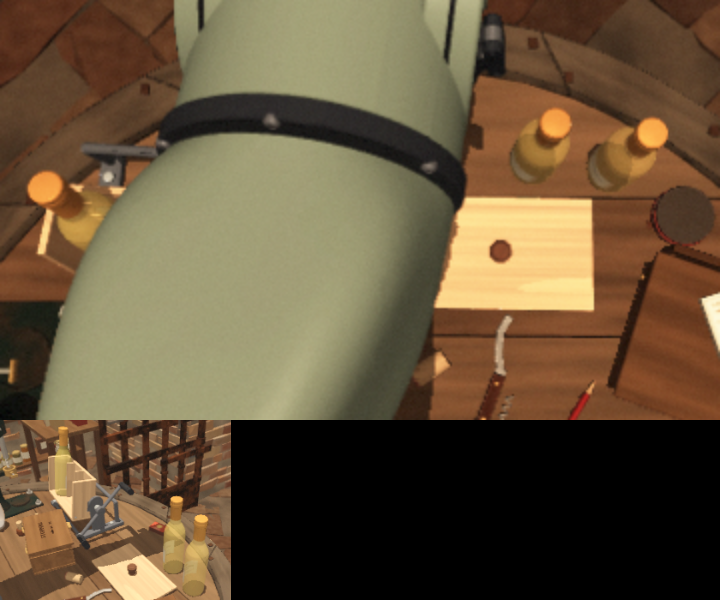

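Bottle 1 stands in the left lane, leaning with the case. Going to bottle 2.

Request:
play_rows(increments="0 -0.045 0 0 0 0.009 1;0 -0.09 0 0 0 0.009 1;0 -0.135 -0.02 0 0 0.009 1;0 -0.135 -0.06 0 0 0.009 1;0 -0.135 -0.08 0 0 0.009 1;0 -0.135 -0.08 0 0 0.009 1;0 -0.135 -0.08 0 0 0.009 1")

```text
t: 19.75
position: [0.5615, -0.1762, 0.3149]
eef_rot: [-0.001, -0.004, 1.0, 0.002]
wrist_force: [-0.1, 1.1, -0.4]
opening: 0.0856
finger_force: 0.0
```

Request:
play_rows(increments="0.001 -0.004 -0.04 0 0 0 1;0.001 -0.004 -0.08 0 0 0 1;0.001 -0.004 -0.12 0 0 0 1;0.001 -0.004 -0.146 0 0 0 1;0.001 -0.004 -0.146 0 0 0 1;0.001 -0.004 -0.146 0 0 0 0;0.001 -0.004 -0.146 0 0 0 -1;0.001 -0.004 -0.146 0 0 0 -1;0.001 -0.004 -0.146 0 0 0 -1;0.001 -0.004 -0.146 0 0 0 -1;0.001 -0.004 -0.146 0 0 0 -1")

```text
t: 20.85
position: [0.5627, -0.1807, 0.1691]
eef_rot: [-0.001, -0.003, 1.0, 0.002]
wrist_force: [-1.8, 0.2, 10.7]
opening: 0.0268
finger_force: 48.6
```

```bash
python3 -c "
from h import *
plan(0,.1693)"
```

```text
P [ 0.5627 -0.1807  0.1691] axis [ 0.002 -0.004  1.   ] yaxis [-0.007  1.     0.004]
rotvec [-0.0002  0.1692 -0.059 ]
(0.1, 0, 0.048) tcp [0.4898 0.1993 0.3685] delta [-0.0729  0.38    0.1994]
(-0.02, 0, 0.046) tcp [0.4714 0.2003 0.2499] delta [-0.0913  0.381   0.0808]
(-0.02, 0, 0.039) tcp [0.4783 0.1999 0.2488] delta [-0.0844  0.3806  0.0796]
(-0.034, 0, 0.038) tcp [0.4769 0.2    0.2348] delta [-0.0858  0.3807  0.0657]
```

Request:
play_rows(increments="0 0 0.02 0 0 0 -1;0 0 0.06 0 0 0 -1;0 0 0.1 0 0 0 -1;0 0 0.14 0 0 0 -1;0 0 0.18 0 0 0 -1;-0.005 0.02 0.21 0 0 0 -1;-0.01 0.06 0.21 0 0.03 -0.01 -1;-0.02 0.1 0.21 0 0.05 -0.02 -1;-0.03 0.14 0.21 0 0.07 -0.02 -1;-0.04 0.18 0.21 0 0.09 -0.03 -1;-0.045 0.22 0.21 0 0.11 -0.03 -1;-0.05 0.26 0.21 0 0.13 -0.04 -1")

```text
t: 22.05
position: [0.5115, 0.0812, 0.3783]
eef_rot: [-0.067, 0.017, 0.998, 0.003]
wrist_force: [1.0, 1.0, -5.7]
opening: 0.027
finger_force: 50.7
```

Request:
play_rows(increments="-0.01 0.04 0 0 0.02 -0.005 -1;-0.015 0.08 0 0 0.03 -0.01 -1;-0.02 0.1 0 0 0.038 -0.019 -1;-0.023 0.12 0 0 0.038 -0.019 -1;-0.023 0.12 0 0 0.038 -0.019 -1;-0.023 0.12 0 0 0.038 -0.019 -1;-0.023 0.12 0 0 0.038 -0.019 -1")

```text
t: 22.75
position: [0.4893, 0.1988, 0.378]
eef_rot: [-0.085, 0.027, 0.996, 0.003]
wrist_force: [-0.6, -0.7, -5.2]
opening: 0.0268
finger_force: 50.8
```

```bash
python3 -c "
from h import *
plan(0,.1693)"
```

```text
P [0.4893 0.1988 0.378 ] axis [ 0.17  -0.01   0.985] yaxis [0.054 0.999 0.001]
rotvec [-0.0009 -0.0004  0.0009]
(0.1, 0, 0.048) tcp [0.4898 0.1993 0.3685] delta [ 0.0004  0.0005 -0.0095]
(-0.02, 0, 0.046) tcp [0.4714 0.2003 0.2499] delta [-0.018   0.0015 -0.1281]
(-0.02, 0, 0.039) tcp [0.4783 0.1999 0.2488] delta [-0.0111  0.0011 -0.1293]
(-0.034, 0, 0.038) tcp [0.4769 0.2    0.2348] delta [-0.0125  0.0012 -0.1432]
```

Request:
play_rows(increments="-0.004 0 -0.03 0 0 0 -1;-0.009 0 -0.06 0 0 0 -1;-0.013 0.001 -0.09 0 0 0 -1;-0.017 0.001 -0.115 0 0 0 -1;-0.018 0.001 -0.128 0 0 0 -1;-0.014 0.001 -0.129 0 0 0 -1;-0.011 0.001 -0.132 0 0 0 -1;-0.011 0.001 -0.137 0 0 0 -1;-0.012 0.001 -0.141 0 0 0 -1;-0.012 0.001 -0.144 0 0 0 -1;-0.012 0.001 -0.144 0 0 0 -1")

```text
t: 23.85
position: [0.4773, 0.2005, 0.234]
eef_rot: [-0.085, 0.026, 0.996, 0.003]
wrist_force: [0.0, 0.1, -5.1]
opening: 0.0271
finger_force: 50.8
```

Request:
play_rows(increments="0 0 -0.0015 0 0 0 -1;0 0 -0.0015 0 0 0 -1;0 0 -0.0015 0 0 0 -1")

```text
t: 24.15
position: [0.4781, 0.2004, 0.2336]
eef_rot: [-0.084, 0.026, 0.996, 0.003]
wrist_force: [2.5, -2.0, 12.7]
opening: 0.027
finger_force: 52.8
```

Request:
play_rows(increments="0 0 0.001 0 0 0 -1;0 0 0.001 0 0 0 0.05;0 0 0.001 0 0 0 0.05;0 0 0.001 0 0 0 0.05;0 0 0.001 0 0 0 0.05;0.005 0 0.03 0 0 0 0.05;0.011 -0.001 0.06 0 0 0 0.05;0.017 -0.001 0.1 0 0 0 0.05;0.024 -0.001 0.14 0 0 0 0.05;0.03 -0.03 0.16 0 0 0 0.4;0.04 -0.07 0.16 0 -0.05 0.02 1;0.05 -0.11 0.16 0 -0.08 0.03 1")

```text
t: 25.35
position: [0.5274, 0.0894, 0.3929]
eef_rot: [-0.044, 0.01, 0.999, 0.003]
wrist_force: [0.6, -0.3, 0.3]
opening: 0.085
finger_force: 0.0
```

Request:
play_rows(increments="0.005 -0.04 0 0 -0.03 0.01 1;0.01 -0.08 0 0 -0.06 0.02 1;0.015 -0.12 0 0 -0.085 0.025 1;0.02 -0.16 0 0 -0.085 0.025 1;0.025 -0.2 0 0 -0.085 0.025 1;0.025 -0.24 0 0 -0.085 0.025 1;0.025 -0.28 0 0 -0.085 0.025 1;0.025 -0.32 -0.03 0 -0.085 0.025 1;0.025 -0.361 -0.06 0 -0.085 0.025 1;0.025 -0.361 -0.08 0 -0.085 0.025 1;0.025 -0.361 -0.08 0 -0.085 0.025 1;0.025 -0.361 -0.08 0 -0.085 0.025 1")

```text
t: 26.55
position: [0.5526, -0.2698, 0.3133]
eef_rot: [-0.003, -0.002, 1.0, 0.003]
wrist_force: [0.4, 0.3, 0.4]
opening: 0.0855
finger_force: 0.0
```

```bash
python3 look.py 5; python3 -c "
from h import *
plan(-.068,.1693)"
```

```text
[ 0.55255814 -0.26976559  0.31331203]
P [ 0.5528 -0.2697  0.3139] axis [ 0.005 -0.005  1.   ] yaxis [-0.004  1.     0.005]
rotvec [-0.0006  0.1663 -0.0564]
(0.1, -0.068, 0.048) tcp [0.4862 0.1314 0.3685] delta [-0.0666  0.4011  0.0546]
(-0.02, -0.068, 0.046) tcp [0.4678 0.1324 0.2499] delta [-0.085   0.4021 -0.064 ]
(-0.02, -0.068, 0.039) tcp [0.4747 0.132  0.2488] delta [-0.0781  0.4017 -0.0652]
(-0.034, -0.068, 0.038) tcp [0.4733 0.1321 0.2348] delta [-0.0795  0.4018 -0.0792]
```

View pics/c5.png

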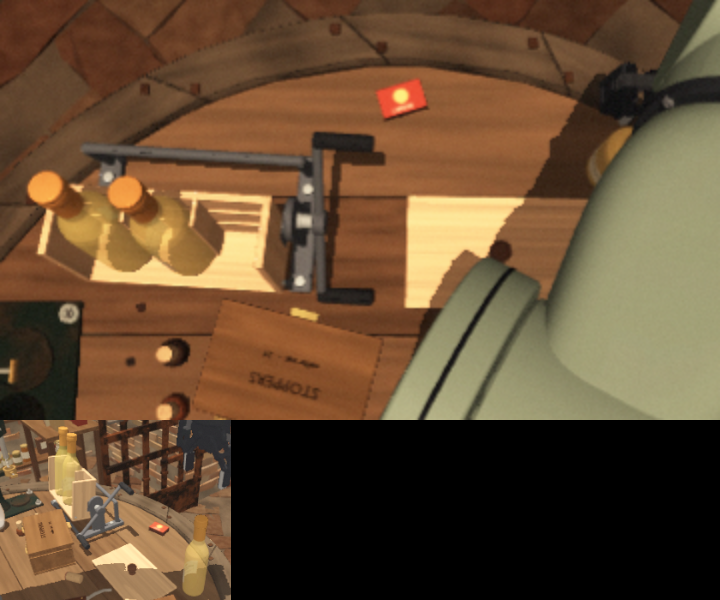

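Bottles 1 and 2 stand in the left and middle lanes, and the right lane is free. Grasping bottle 3.

Request:
play_rows(increments="0.002 0 -0.04 0 -0.003 0 1;0.002 0 -0.08 0 -0.003 0 1;0.002 0 -0.12 0 -0.003 0 1;0.002 0 -0.145 0 -0.003 0 1;0.002 0 -0.145 0 -0.003 0 1;0.002 0 -0.145 0 -0.003 0 0;0.002 0 -0.145 0 -0.003 0 -1;0.002 0 -0.145 0 -0.003 0 -1;0.002 0 -0.145 0 -0.003 0 -1;0.002 0 -0.145 0 -0.003 0 -1;0.002 0 -0.145 0 -0.003 0 -1")

```text
t: 27.75
position: [0.5546, -0.2709, 0.1686]
eef_rot: [-0.001, -0.001, 1.0, 0.002]
wrist_force: [-0.9, -1.2, 10.3]
opening: 0.027
finger_force: 49.1
```

```bash
python3 -c "
from h import *
plan(-.068,.1693)"
```

```text
P [ 0.5546 -0.2709  0.1686] axis [ 0.002 -0.004  1.   ] yaxis [-0.003  1.     0.004]
rotvec [ 1.000e-04  1.692e-01 -5.500e-02]
(0.1, -0.068, 0.048) tcp [0.4862 0.1314 0.3685] delta [-0.0685  0.4022  0.1999]
(-0.02, -0.068, 0.046) tcp [0.4678 0.1324 0.2499] delta [-0.0869  0.4032  0.0813]
(-0.02, -0.068, 0.039) tcp [0.4747 0.132  0.2488] delta [-0.08    0.4028  0.0801]
(-0.034, -0.068, 0.038) tcp [0.4733 0.1321 0.2348] delta [-0.0814  0.4029  0.0662]
```

Request:
play_rows(increments="0 0 0.02 0 0 0 -1;0 0 0.06 0 0 0 -1;0 0 0.1 0 0 0 -1;0 0 0.14 0 0 0 -1;0 0 0.18 0 0 0 -1;-0.005 0.02 0.21 0 0 0 -1;-0.01 0.06 0.21 0 0.03 -0.01 -1;-0.02 0.1 0.21 0 0.05 -0.02 -1;-0.03 0.14 0.21 0 0.07 -0.02 -1;-0.04 0.18 0.21 0 0.09 -0.03 -1;-0.045 0.22 0.21 0 0.11 -0.03 -1;-0.05 0.26 0.21 0 0.13 -0.04 -1")

```text
t: 28.95
position: [0.5035, -0.0088, 0.3776]
eef_rot: [-0.067, 0.019, 0.998, 0.003]
wrist_force: [0.5, -0.8, -6.9]
opening: 0.0271
finger_force: 51.2
```

Request:
play_rows(increments="-0.008 0.04 0 0 0.02 -0.005 -1;-0.012 0.08 0 0 0.03 -0.01 -1;-0.016 0.11 0 0 0.039 -0.015 -1;-0.018 0.13 0 0 0.039 -0.015 -1;-0.018 0.142 0 0 0.039 -0.015 -1;-0.018 0.142 0 0 0.039 -0.015 -1;-0.018 0.142 0 0 0.039 -0.015 -1;-0.018 0.142 0 0 0.039 -0.015 -1")

```text
t: 29.75
position: [0.4864, 0.1304, 0.3775]
eef_rot: [-0.086, 0.027, 0.996, 0.003]
wrist_force: [-1.4, -0.6, -7.4]
opening: 0.0269
finger_force: 51.2
```

```bash
python3 -c "
from h import *
plan(-.068,.1693)"
```

```text
P [0.4864 0.1304 0.3775] axis [ 0.171 -0.01   0.985] yaxis [0.054 0.999 0.001]
rotvec [-0.0007 -0.0014  0.0015]
(0.1, -0.068, 0.048) tcp [0.4862 0.1314 0.3685] delta [-0.0002  0.0009 -0.009 ]
(-0.02, -0.068, 0.046) tcp [0.4678 0.1324 0.2499] delta [-0.0186  0.0019 -0.1276]
(-0.02, -0.068, 0.039) tcp [0.4747 0.132  0.2488] delta [-0.0117  0.0016 -0.1288]
(-0.034, -0.068, 0.038) tcp [0.4733 0.1321 0.2348] delta [-0.0131  0.0016 -0.1427]
```

Request:
play_rows(increments="-0.004 0.001 -0.03 0 0 0 -1;-0.009 0.001 -0.06 0 0 0 -1;-0.013 0.002 -0.09 0 0 0 -1;-0.017 0.002 -0.115 0 0 0 -1;-0.018 0.002 -0.128 0 0 0 -1;-0.014 0.002 -0.129 0 0 0 -1;-0.011 0.002 -0.132 0 0 0 -1;-0.011 0.002 -0.137 0 0 0 -1;-0.012 0.002 -0.141 0 0 0 -1;-0.012 0.002 -0.144 0 0 0 -1;-0.012 0.002 -0.144 0 0 0 -1")

```text
t: 30.85
position: [0.4743, 0.1335, 0.2334]
eef_rot: [-0.086, 0.026, 0.996, 0.003]
wrist_force: [0.3, 0.4, -7.9]
opening: 0.0275
finger_force: 51.4
```

Request:
play_rows(increments="0 -0.001 -0.0015 0 0 0 -1;0 -0.001 -0.0015 0 0 0 -1;0 -0.001 -0.0015 0 0 0 -1")

```text
t: 31.15
position: [0.475, 0.1326, 0.2328]
eef_rot: [-0.085, 0.026, 0.996, 0.003]
wrist_force: [2.3, -0.1, 8.0]
opening: 0.0273
finger_force: 52.7
```

Request:
play_rows(increments="0 0 0.001 0 0 0 -1;0 0 0.001 0 0 0 0.05;0 0 0.001 0 0 0 0.05;0 0 0.001 0 0 0 0.05;0 0 0.001 0 0 0 0.05;0.005 0 0.03 0 0 0 0.05;0.011 -0.001 0.06 0 0 0 0.05;0.017 -0.001 0.1 0 0 0 0.05;0.024 -0.001 0.14 0 0 0 0.05;0.04 -0.03 0.16 0 -0.03 0.02 -1;0.06 -0.07 0.16 0 -0.08 0.03 -1;0.08 -0.11 0.16 0 -0.13 0.04 -1")

```text
t: 32.35
position: [0.5549, 0.0213, 0.3924]
eef_rot: [-0.02, 0.005, 1.0, 0.003]
wrist_force: [-0.0, 0.5, 0.6]
opening: 0.0014
finger_force: 0.0
```

Request:
play_rows(increments="0.003 -0.01 -0.02 0 -0.04 0.01 -1;0.003 -0.01 -0.06 0 -0.04 0.01 -1;0.003 -0.01 -0.1 0 -0.04 0.01 -1;0.003 -0.01 -0.14 0 -0.04 0.01 -1;0.003 -0.01 -0.18 0 -0.04 0.01 -1;0.003 -0.01 -0.2 0 -0.04 0.01 -1;0.003 -0.01 -0.2 0 -0.04 0.01 -1")

```text
t: 33.05
position: [0.5562, 0.0126, 0.1898]
eef_rot: [-0.003, 0.001, 1.0, 0.003]
wrist_force: [-0.3, 0.6, 1.3]
opening: 0.0004
finger_force: 0.0
```

```bash
python3 look.py 6
python3 - <<'E'
from h import *
print(readout.read_state()['position'],case((-.118*0+0,0,0)))
for n,w in(('far',p0+RZ@np.array([.077,-.186,.064])),):print(w)
b=cv2.imread('pics/scene6.png')[80:230,195:345];cv2.imwrite('pics/s6.png',cv2.resize(b,None,fx=4,fy=4))
E
```

```text
[0.55617848 0.01258191 0.1898318 ]
[0.55749988 0.01248602 0.19275132] [0.4913 0.1992 0.095 ]
[0.55833849 0.00938209 0.159     ]
```

View pics/s6.png

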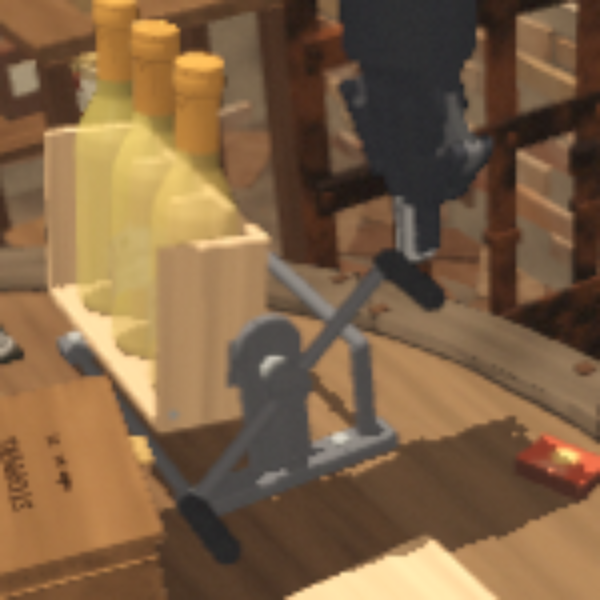

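All three bottles stand leaning in their lanes, and the fingertips are over the far grip. Pressing it.

Request:
play_rows(increments="0 0 -0.01 0 0 0 -1;0.001 0 -0.016 0 0 0 -1;0.003 0 -0.021 0 0 0 -1;0.006 0 -0.026 0 0 0 -1;0.009 0 -0.031 0 0 0 -1;0.011 0 -0.036 0 0 0 -1;0.013 0 -0.041 0 0 0 -1;0.015 0 -0.046 0 0 0 -1;0.017 0 -0.051 0 0 0 -1")

```text
t: 34.05
position: [0.5762, 0.0122, 0.1419]
eef_rot: [0.001, 0.001, 1.0, 0.003]
wrist_force: [4.6, -1.6, 9.8]
opening: 0.0
finger_force: 4.8
```

Request:
play_rows(increments="0.001 0 -0.005 0 0 0 -1;0.002 0 -0.01 0 0 0 -1;0.003 0 -0.015 0 0 0 -1;0.004 0 -0.02 0 0 0 -1;0.004 0 -0.025 0 0 0 -1;0.004 0 -0.03 0 0 0 -1;0.004 0 -0.035 0 0 0 -1;0.003 0 -0.04 0 0 0 -1;0.002 0 -0.045 0 0 0 -1;0 0 -0.05 0 0 0 -1;-0.002 0 -0.055 0 0 0 -1;-0.004 0 -0.06 0 0 0 -1")

```text
t: 35.25
position: [0.5698, 0.0126, 0.0804]
eef_rot: [-0.002, 0.001, 1.0, 0.003]
wrist_force: [-0.4, 0.5, -0.4]
opening: -0.0002
finger_force: 0.0
```

Request:
play_rows(increments="-0.002 0 -0.006 0 0 0 -1;-0.005 0 -0.012 0 0 0 -1;-0.007 0 -0.018 0 0 0 -1;-0.01 0 -0.024 0 0 0 -1;-0.013 0 -0.03 0 0 0 -1;-0.015 0 -0.033 0 0 0 -1;-0.015 0 -0.034 0 0 0 -1;-0.015 0 -0.034 0 0 0 -1")

```text
t: 36.05
position: [0.5552, 0.0126, 0.0475]
eef_rot: [-0.001, 0.001, 1.0, 0.003]
wrist_force: [-3.4, 0.5, 13.9]
opening: -0.0
finger_force: 6.7
```

Request:
play_rows(increments="0 0 0.05 0 0 0 -1;0 0 0.1 0 0 0 -1;0 0 0.15 0 0 0 -1;0 0 0.2 0 0 0 -1;-0.02 -0.03 0.22 0 0 0 0;-0.04 -0.06 0.22 0 0 0 1;-0.06 -0.09 0.22 0 0 0 1;-0.08 -0.12 0.22 0 0 0 1;-0.1 -0.154 0.22 0 0 0 1;-0.1 -0.154 0.22 0 0 0 1;-0.1 -0.154 0.22 0 0 0 1")

```text
t: 37.15
position: [0.455, -0.1418, 0.2671]
eef_rot: [-0.001, 0.002, 1.0, 0.003]
wrist_force: [0.7, -0.1, -0.4]
opening: 0.0853
finger_force: 0.0
```

Run:
```python
from h import *
s=readout.read_state();print(s['position'],s['eef_rot'])
im,m=grab('wrist','w7');grab('top','top7')
h=cv2.cvtColor(im,cv2.COLOR_RGB2HSV)
print('pred knob',proj(m,[.4546,-.1405,.04]))
a=cv2.resize(cv2.imread('pics/w7.png'),(400,250));b=cv2.imread('pics/top7.png')[120:280,100:360];b=cv2.resize(b,(520,320))
c=np.zeros((570,520,3),np.uint8);c[:320]=b;c[320:,:400]=a;cv2.imwrite('pics/c7.png',c)
```

```text
[ 0.45503187 -0.14184667  0.26707969] [-9.93372318e-04  1.82931770e-03  9.99993599e-01  2.90995054e-03]
pred knob [[322.48600435 165.94600008]]
```

View pics/c7.png

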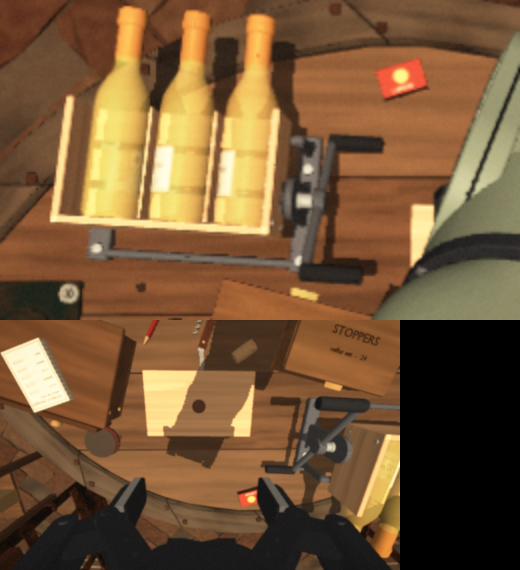

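The case lies flat with all three bottles lying in their lanes. The lid has been knocked: its knob is at (318,139) in the wrist picture, where (322,166) was expected. Zooming in to measure it.

Run:
```python
import cv2
a=cv2.imread('pics/w7.png')[65:205,215:425]
cv2.imwrite('pics/w7c.png',cv2.resize(a,None,fx=3.8,fy=3.8,interpolation=cv2.INTER_CUBIC))
```

```text
(no output)
```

View pics/w7c.png

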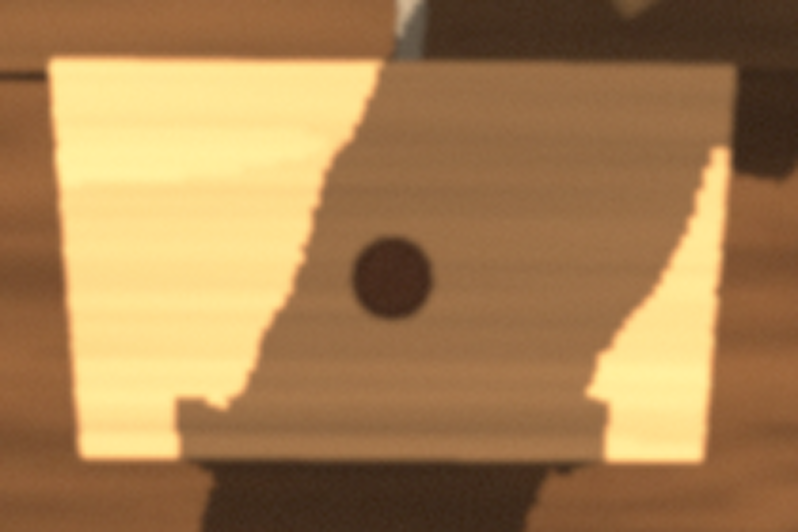

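Lid top corners in the crop: (49,58), (737,66), (705,464), (79,461). The knob is at (392,277).

Run:
```python
from h import *
m=viewer.camera_model('wrist');c=lambda p:np.array(p)/3.8+[215,65]
L=[onz(m,c(p),.014) for p in((49,58),(737,66),(705,464),(79,461))]
print(np.round(L,4),'ctr',np.mean(L,0),[np.linalg.norm(L[i]-L[i-1]).round(4) for i in range(4)])
for i,j in((1,0),(2,3)): v=L[i]-L[j];print('yawY',np.arctan2(-v[0],v[1]))
for i,j in((0,3),(1,2)): v=L[j]-L[i];print('yawX',np.arctan2(v[1],v[0]))
print('knob',onz(m,c((392,277)),.038),readout.read_state()['position'])
# lid target
print('target',case((.022,0,.072),0))
```

```text
[[ 0.357  -0.2512  0.014 ]
 [ 0.3594 -0.0362  0.014 ]
 [ 0.4893 -0.0364  0.014 ]
 [ 0.4878 -0.2529  0.014 ]] ctr [ 0.42335262 -0.14418258  0.014     ] [np.float64(0.1308), np.float64(0.215), np.float64(0.1299), np.float64(0.2165)]
yawY -0.011258398615606041
yawY -0.007049953189892526
yawX -0.01293664611331699
yawX -0.0014453080643038187
knob [ 0.42190867 -0.14438673  0.038     ] [ 0.45556038 -0.14071824  0.26687189]
target [0.51326911 0.19803455 0.167     ]
```

Request:
play_rows(increments="-0.02 -0.003 -0.05 0 0 0 1;-0.0325 -0.003 -0.1 0 0 0 1;-0.0325 -0.003 -0.15 0 0 0 1;-0.0325 -0.003 -0.19 0 0 0 1;-0.0325 -0.003 -0.2 0 0 0 1;-0.0325 -0.003 -0.2 0 0 0 1;-0.0325 -0.003 -0.2 0 0 0 1")

```text
t: 37.95
position: [0.4235, -0.1444, 0.0685]
eef_rot: [-0.0, 0.001, 1.0, 0.003]
wrist_force: [0.2, 0.1, 0.4]
opening: 0.0852
finger_force: 0.0
```

Run:
```python
from h import *
im,m=grab('wrist','w8');h=cv2.cvtColor(im,cv2.COLOR_RGB2HSV);s=readout.read_state();print(s['position'])
u=proj(m,[.4225,-.1443,.038])[0];print('pred',u)
x,y=u.astype(int);w=70;y0=max(0,y-w);x0=x-w;sub=im[y0:y+w,x0:x+w].sum(2)
k=(sub<190).astype(np.uint8);n,l,st,ce=cv2.connectedComponentsWithStats(k)
for i in range(1,n):
    if st[i,4]>60: print(st[i],ce[i]+[x0,y0],onz(m,ce[i]+[x0,y0],.038))
```

```text
[ 0.42364315 -0.14445059  0.06877462]
pred [322.37613289 236.52674288]
[  48   43   40   44 1391] [319.73400431 231.17757009] [ 0.41904405 -0.14584932  0.038     ]
[ 41 137  68   3 201] [326.98507463 303.98507463] [ 0.46986941 -0.14138739  0.038     ]
```

Request:
play_rows(increments="-0.002 -0.001 -0.02 0 0 0 1;-0.002 -0.001 -0.041 0 0 0 1;-0.002 -0.001 -0.041 0 0 0 0.3;-0.002 -0.001 -0.041 0 0 0 -0.2;-0.002 -0.001 -0.041 0 0 0 -1;-0.002 -0.001 -0.041 0 0 0 -1;-0.002 -0.001 -0.041 0 0 0 -1;-0.002 -0.001 -0.041 0 0 0 -1;-0.002 -0.001 -0.041 0 0 0 -1", squeeze=40)

```text
t: 38.9
position: [0.4211, -0.1456, 0.027]
eef_rot: [-0.0, 0.001, 1.0, 0.003]
wrist_force: [-0.1, 0.3, 18.0]
opening: 0.024
finger_force: 38.2
```

Request:
play_rows(increments="0 0 0.015 0 0 0 -1;0 0 0.05 0 0 0 -1;0 0 0.1 0 0 0 -1;0 0 0.15 0 0 0 -1;0 0 0.2 0 0 0 -1;0 0 0.24 0 0 0 -1;0.01 0.03 0.25 0 0 0 -1;0.02 0.07 0.25 0 0 -0.01 -1;0.03 0.11 0.25 0 0 -0.02 -1;0.045 0.15 0.25 0 0 -0.03 -1;0.06 0.19 0.25 0 0 -0.045 -1;0.07 0.23 0.25 0 0 -0.045 -1")

```text
t: 40.1
position: [0.4909, 0.0864, 0.2763]
eef_rot: [-0.001, 0.024, 1.0, 0.003]
wrist_force: [1.2, -1.1, -1.4]
opening: 0.0237
finger_force: 40.4
```

Request:
play_rows(increments="0.01 0.04 0 0 0 0 -1;0.016 0.08 0 0 0 0 -1;0.021 0.1 -0.02 0 0 0 -1;0.021 0.113 -0.04 0 0 0 -1;0.021 0.113 -0.06 0 0 0 -1;0.021 0.113 -0.06 0 0 0 -1;0.021 0.113 -0.06 0 0 0 -1;0.021 0.113 -0.06 0 0 0 -1")

```text
t: 40.9
position: [0.5121, 0.1973, 0.2172]
eef_rot: [-0.001, 0.024, 1.0, 0.003]
wrist_force: [-0.0, -0.0, -1.3]
opening: 0.0235
finger_force: 40.2
```

Run:
```python
from h import *
s=readout.read_state();print(s['position'],s['wrist_force'],s['opening']);q=s['eef_rot'];R=Ro.from_quat([q[1],q[2],q[3],q[0]]).as_matrix();print('toolY yaw',np.arctan2(-R[0,1],R[1,1]),R[:,2])
im,m=grab('wrist','w9')
# expected corners of held lid (top of board) if centred on TCP
z=s['position'][2]-.021+.008
for sx,sy in((-1,-1),(-1,1),(1,1),(1,-1)):
    print(proj(m,[*(s['position'][:2]+RZ[:2,:2]@[sx*.065+.001,sy*.108]),z])[0].round(1))
for X in((.087-.002,.108,.072),(.085,-.108,.072),(-.043,.108,.072),(-.043,-.108,.072)): print('case',proj(m,case(X,0))[0].round(1))
```

```text
[0.51205237 0.19731397 0.21716845] [-0.0356953  -0.03538566 -1.28654   ] 0.023455286024877158
toolY yaw -0.04787721301156722 [-9.11615988e-04  6.33792640e-03 -9.99979500e-01]
[ 95.9 130.7]
[548.3 133.2]
[498.8 349.2]
[143.3 349.1]
case [472.2 307.1]
case [172.1 306.7]
case [505.7 126.3]
case [140.9 124.2]
```

View pics/w9.png

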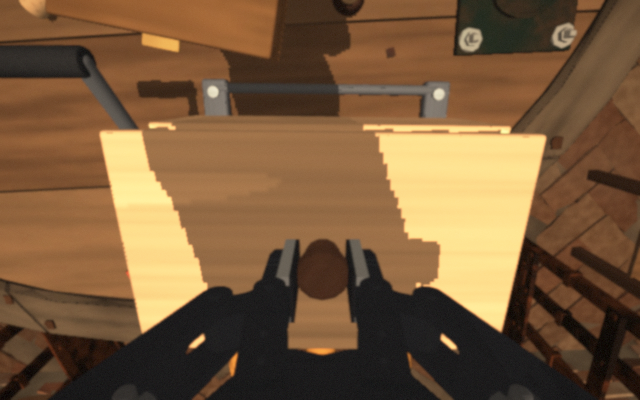

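The lid is held level and square, front corners at (101,130) and (545,132). The foot-wall rim beneath shows at about (150..510, 125), slightly right of the prediction (141..506), so I'll check the lateral offset.

Run:
```python
from h import *
im=cv2.imread('pics/w9.png');m=viewer.camera_model('wrist')
g=cv2.cvtColor(im,cv2.COLOR_BGR2HSV)
for r in(123,125,127,129):
    x=np.where((g[r,:,2]>215)&(g[r,:,1]<150))[0];print(r,x.min() if len(x) else 0,x.max() if len(x) else 0)
for uv in((150,124),(510,128)): print(onz(m,uv,.167))
print('model',case((-.043,-.108,.072),0),case((-.043,.108,.072),0))
t=cv2.imread('pics/top7.png');mt=viewer.camera_model('top');h=cv2.cvtColor(t,cv2.COLOR_BGR2HSV)
k=cv2.inRange(h,(8,40,190),(30,150,255))
for r in range(224,238,2):
    x=np.where(k[r,110:260])[0]+110;print(r,x.min() if len(x) else 0,x.max() if len(x) else 0)
for n,X in dict(fl=(-.043,.108,.072),fr=(-.043,-.108,.072),nl=(.085,.108,.072),nr=(.085,-.108,.072)).items(): print(n,proj(mt,case(X,0))[0].round(1))
```

```text
123 149 170
125 149 454
127 149 509
129 169 510
[0.44277966 0.09912308 0.167     ]
[0.45517509 0.31208543 0.167     ]
model [0.44263906 0.09362958 0.167     ] [0.4540817  0.30932628 0.167     ]
224 126 235
226 125 234
228 125 234
230 125 234
232 151 234
234 183 234
236 215 234
fl [125.6 231.3]
fr [235.2 237.4]
nl [133.6 167.9]
nr [240.7 173.9]
```

Request:
play_rows(increments="0 0.0035 0 0 0 0 -1;0 0.0035 -0.01 0 0 0 -1;0 0.0035 -0.017 0 0 0 -1;0 0.0035 -0.021 0 0 0 -1;0 0.0035 -0.024 0 0 0 -1;0 0.0035 -0.024 0 0 0 -1")

```text
t: 41.55
position: [0.5116, 0.201, 0.1915]
eef_rot: [-0.001, 0.024, 1.0, 0.003]
wrist_force: [0.3, 0.2, -3.4]
opening: 0.0237
finger_force: 40.4
```

Request:
play_rows(increments="0 0 -0.002 0 0 0 -1;0 0 -0.004 0 0 0 -1;0 0 -0.005 0 0 0 -1;0 0 -0.005 0 0 0 -1")

```text
t: 41.95
position: [0.5118, 0.2012, 0.188]
eef_rot: [-0.001, 0.024, 1.0, 0.003]
wrist_force: [-6.9, -1.1, 18.1]
opening: 0.0236
finger_force: 42.7
```

Request:
play_rows(increments="0 0 0.001 0 0 0 -1;0 0 0.001 0 0 0 0.3;0 0 0.001 0 0 0 0.3;0 0 0.001 0 0 0 1;0 0 0.01 0 0 0 1;0 0 0.05 0 0 0 1;0 0 0.09 0 0 0 1;0 -0.03 0.12 0 0 0 1;0 -0.07 0.15 0 0 0 1;0 -0.11 0.16 0 0 0 1;0 -0.15 0.16 0 0 0 1;0 -0.19 0.16 0 0 0 1")

```text
t: 43.15
position: [0.5114, 0.0095, 0.348]
eef_rot: [-0.001, 0.024, 1.0, 0.003]
wrist_force: [0.5, 0.3, -0.2]
opening: 0.0853
finger_force: 0.0
```

Request:
play_rows(increments="0 -0.04 0 0 0 0 1;0 -0.08 0 0 0 0 1;0 -0.12 0 0 0 0 1;0 -0.16 0 0 0 0 1;0 -0.2 0 0 0 0 1;0 -0.24 0 0 0 0 1;0 -0.24 0 0 0 0 1;0 -0.24 0 0 0 0 1")

```text
t: 43.95
position: [0.5114, -0.2295, 0.3473]
eef_rot: [-0.001, 0.024, 1.0, 0.003]
wrist_force: [-0.2, -0.0, 0.0]
opening: 0.0857
finger_force: 0.0
```

Run:
```python
from h import *
print(readout.read_state()['position'])
im,m=grab('top','top10');grab('scene','scene10')
a=cv2.imread('pics/top10.png');b=cv2.imread('pics/top0.png')
d=cv2.absdiff(a,b)[160:245,115:250].max(2);print('diff px>60:',(d>60).sum())
def knob(i):
    g=cv2.cvtColor(i,cv2.COLOR_BGR2HSV)[185:212,165:195];k=cv2.inRange(g,(0,60,20),(14,255,130));M=cv2.moments(k,True);return M['m10']/M['m00']+165,M['m01']/M['m00']+185
print(knob(a),knob(b))
def tlid(i):
    h=cv2.cvtColor(i,cv2.COLOR_BGR2HSV);k=cv2.inRange(h,(10,40,170),(30,170,255))
    return [(r,(np.where(k[r,110:260])[0]+110)[[0,-1]]) for r in(175,190,210,225)],[(c,(np.where(k[155:250,c])[0]+155)[[0,-1]]) for c in(140,160,200,220)]
print(tlid(a));print(tlid(b))
c=np.hstack([cv2.resize(a[155:250,110:260],None,fx=2.6,fy=2.6),cv2.resize(cv2.imread('pics/scene10.png')[80:175,190:340],None,fx=2.6,fy=2.6)]);cv2.imwrite('pics/c10.png',c);print(c.shape)
```

```text
[ 0.51140578 -0.22946348  0.3472622 ]
diff px>60: 813
(180.803738317757, 199.5981308411215) (181.2112676056338, 199.98591549295776)
([(175, array([131, 239])), (190, array([129, 237])), (210, array([126, 235])), (225, array([124, 234]))], [(140, array([166, 231])), (160, array([155, 232])), (200, array([155, 234])), (220, array([159, 236]))])
([(175, array([130, 259])), (190, array([128, 237])), (210, array([126, 235])), (225, array([124, 234]))], [(140, array([166, 231])), (160, array([167, 232])), (200, array([170, 235])), (220, array([157, 236]))])
(247, 780, 3)
```

The lid outline and knob match the starting on-case picture to within 1 px, so it's seated and square. The arm is clear.

```bash
python3 -c "
from plant import ticket
print(ticket.hand_in())"
```

```text
the job is handed in; nothing more can be done
None
```

The job is handed in, but the hand-in returned no verdict. All three bottles lie in their lanes in the flat case, and the lid is back on, its outline within 1 px of where it started; simulated time was about 44 s.

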